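# Lock the bayonet lid onto the electric cooker

## Robot

A 6-joint arm with a two-finger parallel gripper is mounted at the origin on a cart in front of the work surface, level with it; the furniture and walls round the work are solid. World frame = base frame: x ahead of the robot, y to its left, z up, the work surface at z = 0. Lengths are in mm, angles in rad, forces in N, time in s.
With the tool pointing down it reaches from about 350 to 875 mm from the base axis. Payload 4.2 kg.
Tool frame: the origin (TCP) lies midway between the tips of the shut fingers; the grasp point (between the pads) lies 19 mm behind it; z points along the fingers, y is the line along which they close (so a half turn about z gives the same grasp; the last joint's range is limited). The gripper opens to 85 mm and grips with 20 to 120 N. Pads are 22 mm wide; open, the fingers measure 114 mm over their backs; the gripper's body (76 mm by 85 mm) begins 54 mm behind the grasp point. The pads swing forward as they close: fully open they stand 13 mm farther back than shut.
Start: joints at [1.406, 0.385, 0.008, 0, -1.194, -0.259], TCP at [256.983, 569.7, 198.012] pointing down, gripper open.
Joint ranges: [-3.14, 3.14], [-1.21, 2.06], [-1.07, 1.41], [-3.16, 2.05], [-2.99, -0.16], [-3.1, 3.1]. Speed limits (rad/s): [2.79, 2.79, 3.14, 3.14, 3.14, 3.14].

## Interface

Orientations are given as a unit quaternion [x, y, z, w].
In Python, from bench import arm gives the robot as it stands.
- The arm moves only by the tool send_rows, never from a script. Its argument "targets" is a list of rows, each an object of numbers: "gripper": the gripper command: -1 is fully open, 1 is shut, values between are in proportion; "x", "y", "z": the shift along the tool's x, y, z in cm; "ax", "ay", "az": the turn, a rotation vector about the tool's x, y, z in degrees. A call has 1 to 5 rows; each row shifts and turns the commanded pose from where the row before left it, along the tool's axes as they then stand; what a row does not reach is not made up. A row lasts 1/12 s, in which the tool goes at most 41.7 mm and 7.16 degrees, less where a joint would pass 70% of its speed; a pose out of reach is approached as far as the arm can. A call is refused whole if a number of a shift passes 4.17 or a number of a turn 7.16, either way. A call with a gripper value outside its range is refused whole. The fingers move at their own pace and stop on an object; the grip force is fixed at half the most. Time passes only in rows, so rows that do not move let the fingers close. It gives the time, the measured TCP pose, the force, the opening and the grip force at its end, in the units of the state.
- arm.read_state(): the state, without advancing time (a new reading comes with each control period).
- arm.get_image(name): name is "scene" or "side" or "wrist"; returns (picture, depth): 420x560x3 uint8, red, green, blue; 420x560 float32, mm along the optical axis (not along the pixel's ray), 0 where there is no reading.
- arm.camera_model(name): a dict with "fx", "fy", "cx", "cy" (pixels), "cam_to_world" (4x4, takes a point from camera to world coordinates). Camera axes: x right, y down, z forward; pixel columns grow to the right and rows downward; lengths in mm; the calibration is good to about 2 mm. A picture is of the moment at which its call begins: read the wrist's pose just before it. camera_model takes no time and is no camera call; for the wrist camera it gives the pose at the moment of the call.
- arm.job_done(): hands the job in; it is judged then, once.
Trained networks look in the newest picture that a camera, given by its name, has taken for a name from the list of things; names that differ only in an ending like _2 or _b are one class to them, and where a whole thing is asked for, a point or a joint stands for the part that bears it (a point fixed in the world has none). Each returns a list of dicts, best first, with "score" (0 to 1); they miss things now and then, are a little off and sometimes report something else, mostly with a low value. They report only what shows in the picture. A call takes as long as a camera call. They do not tell look-alikes from the thing itself.
- arm.boxes_of(camera, thing): "rect" ([left, top, width, height] in pixels, round what is visible of it).
The state is a dict: "clock": time; "joints": joint angles; "joint_vel": joint speeds; "joint_efforts": joint torques, N m; "position": TCP position; "ee_rot": TCP orientation; "contact_force": force on the tool from outside, world axes, zero at the start; "wrist_torque": the same for the moment, N m; "gripper_width": finger opening in mm; "grasp_force": force on a finger pad.
Only numpy, scipy, OpenCV 4.12 (cv2) and the standard library are available. Lean on these libraries where they do the work, as an engineer would, in place of code of your own. Each camera call takes 0.05 s, during which the arm holds its last target. There are 200 camera calls.

## Task

Close the small electric cooker: take its own lid, the one with the straight bar grip and two side tabs, set it into the cooker's open top and twist it clockwise (seen from above) until it is locked tight, with its bar in line with the cooker's two side handles. Leave the saucepan lid with the round knob where it lies.

Things in the scene. Friction and masses are not known exactly. Their poses are not given: they have to be found in the camera images.
- bar_lid: The cooker's steel lid, 92 mm across, 18 mm thick, 0.15 kg; origin: centre of its underside, z up. A black bar grip, 16 mm thick, 80 mm long, flat upright sides, runs along its y axis over the middle, top at z = 64 mm: grip it there, firmly (40 N). Two 20 mm wide tabs stick out at +y and -y, in line with the bar, to 60 mm from centre, at z = 4 to 10 mm. The same after a half turn.
- cooker: Round electric cooker, fixed: steel body 152 mm across, rim at z = 100 mm, inner radius 68 mm. Origin: centre of its underside, z up; control panel at -x, two black side handles at +y and -y, 98 mm from centre. Two inward lugs over the handle line (inner radius 49 mm, top 104 to 109 mm) catch the lid's tabs; a ramp leads in under each from its anticlockwise side, a stop ends its clockwise side.
- seat (a point): Centre of the cooker's springy seal ring, 90 mm above its underside, axes as the cooker; the lid's underside lands here. The lid drops in only with its bar 45 to 140 degrees anticlockwise (from above) of the handle line (60 is good), within 5 mm of centre. Turned clockwise, ramps press it 3.5 mm down (5 N, up to 0.5 N m) from 38 to 12 degrees; level from there to the stop at 0; friction keeps it.
- knob_lid: A plain saucepan lid of the same disc size, without tabs, with a round black knob 38 mm across, top at 53 mm. Not needed; stays where it lies. (A tall cabinet fills the space behind the right half of the worktop, x over 0.6 m for y under 0: keep the arm clear of it.) Origin at the centre of its underside, z up.
Things that resemble listed ones, but are neither listed nor needed, are in the scene too. What is shaped like the bar_lid but turquoise is not meant.

How it is judged (in metres and radians):
At the end, for the whole second after the job is handed in: The bar lid lies level in the cooker's top, centred within 12 mm, its bar within 11 degrees of the line through the side handles, pressed down by the lugs (underside at most 88.2 mm above the cooker's underside, against 90 mm unlocked), at rest; the knob lid is within 30 mm of where it lay (horizontal distance between bar_lid and cooker below 0.012 m and z of bar_lid in the frame of cooker between 0.08 and 0.0882 m and angle between the y axis of bar_lid and the y axis of cooker, either way round below 0.2 rad and angle between bar_lid's own z axis and vertical below 0.09 rad and linear speed of bar_lid below 0.02 m/s and distance of knob_lid from where it was at the start of the episode below 0.03 m); the robot touches nothing.
It fails at once if the knob lid is moved more than 30 mm (distance of knob_lid from where it was at the start of the episode above 0.03 m).
It also fails if it takes over 48 s, if anything falls off the work surface, if the arm or the gripper's body presses on something with over 40 N, if the wrist force passes 120 N, or if a joint passes its speed limit or range.

## Working session

There is one attempt and no reset: what is moved stays moved. The work goes in short steps, Python scripts to look and compute and a tool call to move; the robot and the scene stay as the last step left them, time stands still between calls to the robot, and variables do not carry over. Pictures are saved under pics/ and viewed, at most 10 in all, crops included, and the job is handed in when it is done.

Besides the shell and the picture viewer there is one more tool, called after "Call:" as name(argument=value, ...), one argument or row to a line, values as JSON. send_rows: Moves the arm, as the interface text tells. Its arguments: {"type":"object","properties":{"targets":{"type":"array"}},"required":["targets"]}

```bash
mkdir -p pics; cat > h.py <<'E'
import numpy as np, cv2
from bench import arm
def snap(n,f):
    m=arm.camera_model(n); p,d=arm.get_image(n); cv2.imwrite(f'pics/{f}.png',cv2.cvtColor(p,cv2.COLOR_RGB2BGR)); np.savez(f'{f}.npz',p=p,d=d,T=np.array(m['cam_to_world']),k=[m[c] for c in('fx','fy','cx','cy')]); return p,d,m
def cloud(f):
    z=np.load(f+'.npz'); d=z['d']; fx,fy,cx,cy=z['k']; v,u=np.mgrid[:d.shape[0],:d.shape[1]]
    P=np.stack([(u-cx)/fx*d,(v-cy)/fy*d,d,np.ones_like(d)],-1)@z['T'].T
    P=P[...,:3].copy(); P[d<=0]=np.nan
    return z['p'],P
E
python3 - <<'E'
from h import *
for n in('scene','side'):
    snap(n,n+'1')
    for t in('bar_lid','cooker','knob_lid'):
        print(n,t,[(np.round(b['rect']).tolist(),round(b['score'],2)) for b in arm.boxes_of(n,t)])
a=[cv2.imread(f'pics/{n}1.png') for n in('scene','side')]
s=arm.read_state(); print(s['clock'],s['position'],s['ee_rot'],s['gripper_width'])
E
```

```text
scene bar_lid [([376.0, 199.0, 43.0, 42.0], 0.9), ([322.0, 216.0, 46.0, 35.0], 0.6)]
scene cooker [([117.0, 210.0, 101.0, 75.0], 0.95)]
scene knob_lid [([273.0, 240.0, 43.0, 37.0], 0.91)]
side bar_lid [([247.0, 241.0, 48.0, 56.0], 0.75), ([282.0, 295.0, 55.0, 68.0], 0.67)]
side cooker [([208.0, 138.0, 57.0, 58.0], 0.97)]
side knob_lid [([214.0, 219.0, 41.0, 33.0], 0.72)]
0.4 [256.92327407 569.60473863 197.83974226] [ 9.77630254e-01 -2.10330823e-01 -4.30691754e-05  1.70840640e-04] 85.18420840685354
```

View pics/scene1.png

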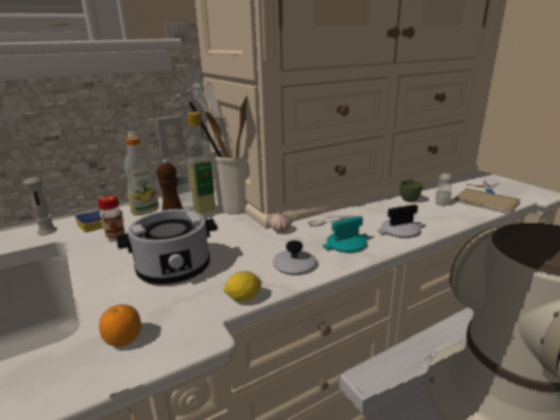

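View pics/side1.png

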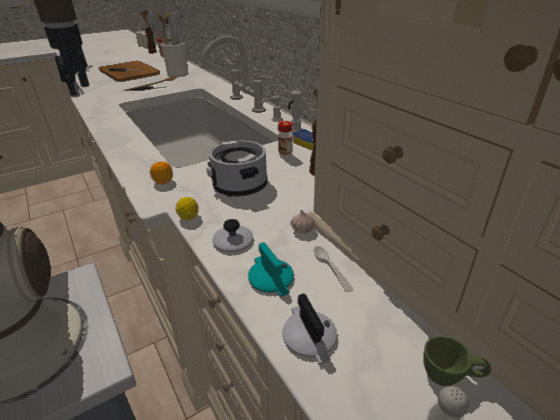

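Candidates for the bar lid: a steel lid with a black bar at scene (400,220) / side (310,330), a turquoise twin at scene (347,233) / side (270,270), and the knob lid at scene (294,258) / side (232,237). I choose the steel one with the black bar. The cooker is at scene (170,245), side (238,167).

```bash
python3 - <<'E'
from h import *
def boxpts(f,r):
    p,P=cloud(f); x,y,w,h=r; return p[y:y+h,x:x+w].reshape(-1,3).astype(int),P[y:y+h,x:x+w].reshape(-1,3)
for f,rs in(('scene1',{'lid':(374,197,50,46),'cook':(112,205,110,82),'knob':(270,238,48,40),'turq':(320,212,50,42)}),('side1',{'lid':(278,290,64,76),'cook':(200,135,72,66),'knob':(210,215,46,40),'turq':(244,238,54,62)})):
    for n,r in rs.items():
        c,P=boxpts(f,r); z=P[:,2]
        if n=='cook':
            for lo,hi in((85,112),):
                m=(z>lo)&(z<hi); Q=P[m][:,:2].astype(np.float32); (cx,cy),R=cv2.minEnclosingCircle(Q); print(f,n,m.sum(),Q.min(0),Q.max(0),cx,cy,R)
                m=(z>60)&(z<120)&(c.max(1)<45); print('dark',m.sum(),np.round(P[m][::max(1,m.sum()//25)]).tolist())
        else:
            m=(z>35)&(z<75); Q=P[m]; d=(z>8)&(z<30); D=P[d]
            print(f,n,m.sum(),Q.mean(0).round(),np.nanmax(z).round(1))
            if len(Q)>3:
                w,v=np.linalg.eigh(np.cov(Q[:,:2].T)); print('  ang',np.degrees(np.arctan2(v[1,1],v[0,1])).round(1),'len',np.ptp(Q[:,:2]@v[:,1]).round(),'midrange',((Q.min(0)+Q.max(0))/2).round())
            if len(D): print('  disc',D[:,:2].min(0).round(),D[:,:2].max(0).round())
a=cv2.imread('pics/side1.png')[215:375,200:360]; b=cv2.imread('pics/side1.png')[130:210,195:285]
cv2.imwrite('pics/c1.png',np.hstack([cv2.resize(a,(400,400),interpolation=2),cv2.resize(b,(400,400),interpolation=2)]))
E
```

```text
scene1 lid 361 [ 420. -243.   52.] 65.6
  ang 76.1 len 80.0 midrange [ 424. -247.   50.]
  disc [ 379. -423.] [ 561. -188.]
scene1 cook 2032 [486.1036  178.83446] [760.5309  374.14157] 627.1852416992188 288.74383544921875 142.62838745117188
dark 718 [[606.0, 254.0, 89.0], [565.0, 190.0, 86.0], [585.0, 241.0, 89.0], [597.0, 265.0, 88.0], [549.0, 185.0, 86.0], [548.0, 197.0, 88.0], [545.0, 200.0, 87.0], [574.0, 224.0, 79.0], [548.0, 231.0, 90.0], [535.0, 204.0, 85.0], [531.0, 195.0, 82.0], [580.0, 309.0, 88.0], [572.0, 311.0, 88.0], [564.0, 318.0, 89.0], [556.0, 316.0, 89.0], [545.0, 311.0, 90.0], [581.0, 369.0, 87.0], [573.0, 370.0, 86.0], [559.0, 362.0, 86.0], [555.0, 352.0, 80.0], [559.0, 353.0, 72.0], [484.0, 263.0, 71.0], [485.0, 267.0, 68.0], [491.0, 301.0, 71.0], [489.0, 313.0, 71.0], [491.0, 313.0, 64.0]]
scene1 knob 190 [425.  60.  47.] 54.2
  ang 54.4 len 36.0 midrange [429.  57.  45.]
  disc [385.  11.] [471. 101.]
scene1 turq 410 [437. -88.  53.] 65.2
  ang 84.2 len 81.0 midrange [440. -92.  50.]
  disc [ 395. -172.] [571. -32.]
side1 lid 589 [ 420. -255.   59.] 66.6
  ang 
[... 306 characters left out ...]
.0], [599.0, 282.0, 93.0], [562.0, 310.0, 89.0], [543.0, 309.0, 92.0], [533.0, 308.0, 92.0], [534.0, 303.0, 91.0], [528.0, 290.0, 92.0], [525.0, 272.0, 91.0], [532.0, 251.0, 92.0], [567.0, 195.0, 88.0], [484.0, 269.0, 75.0], [564.0, 184.0, 88.0], [547.0, 191.0, 87.0], [532.0, 194.0, 87.0], [562.0, 177.0, 86.0], [542.0, 180.0, 88.0], [485.0, 259.0, 67.0], [555.0, 179.0, 82.0], [542.0, 182.0, 81.0], [534.0, 182.0, 81.0], [536.0, 182.0, 78.0], [547.0, 198.0, 64.0]]
side1 knob 176 [429.  50.  49.] 54.4
  ang 164.6 len 36.0 midrange [431.  54.  46.]
  disc [386.   9.] [476. 101.]
side1 turq 407 [ 438. -100.   58.] 67.2
  ang 87.0 len 81.0 midrange [441. -93.  51.]
  disc [ 396. -154.] [487.  31.]
```

View pics/c1.png

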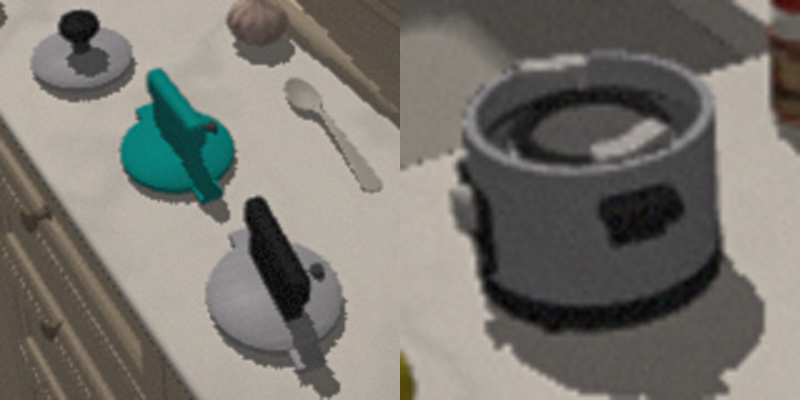

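The crop confirms it: steel lid, black bar and tabs at crop (275,290). The turquoise twin is at (180,140) and the knob lid at (80,55). The cooker's lugs show at (555,63) and (630,140). Next I check where the wrist camera sits.

```bash
python3 - <<'E'
from h import *
m=arm.camera_model('wrist'); print({k:np.round(v,2).tolist() for k,v in m.items()})
E
```

```text
{'fx': 331.21, 'fy': 331.21, 'cx': 281.58, 'cy': 213.94, 'cam_to_world': [[-0.41, -0.87, -0.27, 325.28], [-0.91, 0.39, 0.12, 537.83], [0.0, 0.29, -0.96, 374.64], [0.0, 0.0, 0.0, 1.0]]}
```

Call:
send_rows(
  targets=[
    {"gripper":-1,"x":2.5,"y":0.7,"z":-3},
    {"gripper":-1,"x":2.5,"y":0.7,"z":-3},
    {"gripper":-1,"x":2.5,"y":0.7,"z":-3},
    {"gripper":-1,"x":2.5,"y":0.7,"z":-3},
    {"gripper":-1,"x":2.5,"y":0.7,"z":-3},
  ],
)

```text
$.targets[0]: bad value
```

Call:
send_rows(
  targets=[
    {"gripper":-1,"x":3.7,"y":1.3,"z":-0.3,"ax":0,"ay":0,"az":0},
    {"gripper":-1,"x":3.7,"y":1.3,"z":-0.3,"ax":0,"ay":0,"az":0},
    {"gripper":-1,"x":3.7,"y":1.3,"z":-0.3,"ax":0,"ay":0,"az":0},
    {"gripper":-1,"x":3.7,"y":1.3,"z":-0.3,"ax":0,"ay":0,"az":0},
    {"gripper":-1,"x":3.7,"y":1.3,"z":-0.3,"ax":0,"ay":0,"az":0},
  ],
)

```text
clock: 0.82
position: [399.8, 433.1, 213.4]
ee_rot: [0.978, -0.21, 0.0, -0.0]
contact_force: [1.6, 0.3, 0.1]
gripper_width: 85.4
grasp_force: 0.0
```

Call:
send_rows(
  targets=[
    {"gripper":-1,"x":3.6,"y":1.3,"z":-0.3,"ax":0,"ay":0,"az":0},
    {"gripper":-1,"x":3.6,"y":1.3,"z":-0.3,"ax":0,"ay":0,"az":0},
    {"gripper":-1,"x":3.6,"y":1.3,"z":-0.3,"ax":0,"ay":0,"az":0},
    {"gripper":-1,"x":3.6,"y":1.3,"z":-0.3,"ax":0,"ay":0,"az":0},
    {"gripper":-1,"x":0,"y":0,"z":0,"ax":0,"ay":0,"az":0},
  ],
)

```text
clock: 1.23
position: [512.6, 323.6, 225.6]
ee_rot: [0.977, -0.213, 0.001, 0.0]
contact_force: [-0.7, 1.4, -0.1]
gripper_width: 85.4
grasp_force: 0.0
```

```bash
python3 - <<'E'
from h import *
s=arm.read_state(); print(s['clock'],s['position'],s['joints'],s['contact_force'])
snap('wrist','w1')
p,P=cloud('w1'); z=P[...,2]
from scipy.optimize import least_squares
c=np.array([563,276.])
r=np.hypot(P[...,0]-c[0],P[...,1]-c[1])
for it in range(5):
    r=np.hypot(P[...,0]-c[0],P[...,1]-c[1]); m=(z>94)&(z<103)&(r>60)&(r<82); Q=P[m]
    g=least_squares(lambda q:np.hypot(Q[:,0]-q[0],Q[:,1]-q[1])-q[2],[*c,72],loss='soft_l1'); c=g.x[:2]
print('rim',g.x,m.sum(),np.median(Q[:,2]), 'std',np.std(g.fun))
def line(m,n):
    Q=P[m]; a=np.arctan2(Q[:,1]-c[1],Q[:,0]-c[0]); 
    for s in(1,-1):
        k=np.sign(a)==s
        if k.sum(): print(n,s,k.sum(),np.degrees([np.percentile(a[k],2),a[k].mean(),np.percentile(a[k],98)]).round(1),Q[k].mean(0).round(1))
r=np.hypot(P[...,0]-c[0],P[...,1]-c[1])
line((z>102.5)&(z<114)&(r>45)&(r<72),'lugs')
line((z>70)&(z<98)&(r>83)&(r<115),'handles')
E
```

```text
1.2333 [512.64663414 323.55338663 225.61557674] [ 0.8306083   0.33484351  0.00216265  0.00158442 -1.23738511  0.30965   ] [-0.72117799  1.41842417 -0.14269239]
rim [565.02998542 275.24977231  70.9864924 ] 5264 100.4778550222616 std 2.4439709979837256
lugs 1 1036 [ 66.2  87.6 109.1] [567.6 331.3 105.6]
lugs -1 1185 [-113.6  -91.6  -70.6] [563.3 219.1 105.8]
handles 1 837 [ 67.9  85.5 172.5] [573.9 360.6  86.5]
handles -1 910 [-112.1  -97.7  -84. ] [553.  186.5  87.4]
```

View pics/w1.png

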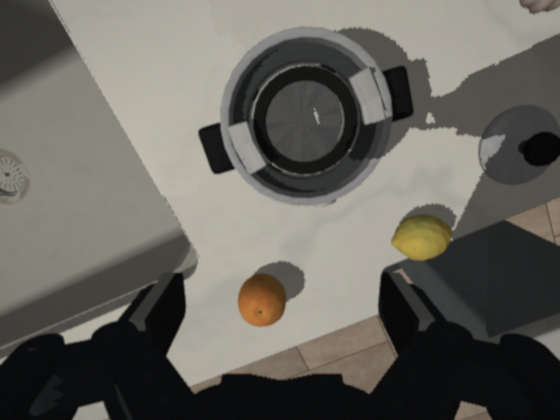

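The wrist view shows the cooker's two handles at (398,92) and (217,148), the light lugs at (370,95) and (247,147), and the knob lid at (540,148).

```bash
python3 - <<'E'
from h import *
p,P=cloud('w1'); z=P[...,2]; b=p.max(2).astype(int); c=np.array([565.,275.2])
r=np.hypot(P[...,0]-c[0],P[...,1]-c[1])
for n,m in(('handle',(b<60)&(z>75)&(z<96)&(r>80)&(r<112)),('lug',(b>140)&(z>103.5)&(z<113)&(r<72))):
    k,l,st,ce=cv2.connectedComponentsWithStats(m.astype(np.uint8)); cs=[]
    for i in np.argsort(-st[1:,4])[:2]+1:
        Q=P[l==i]; a=np.degrees(np.arctan2(Q[:,1]-c[1],Q[:,0]-c[0])); (mc,sz,an)=cv2.minAreaRect(Q[:,:2].astype(np.float32))
        print(n,st[i].tolist(),Q.mean(0).round(1),'rect',np.round(mc,1),np.round(sz,1),round(an,1),'ang',np.percentile(a,[1,50,99]).round(1)); cs.append(mc)
    d=np.subtract(*cs); print(np.degrees(np.arctan2(d[1],d[0])), np.mean(cs,0))
E
```

```text
handle [382, 66, 32, 56, 1071] [553.  188.   87.5] rect [552.3 187.7] [21.3 45.6] 82.2 ang [-113.   -97.7  -83.3]
handle [199, 124, 35, 49, 870] [577.5 362.1  87.5] rect [576.8 361.6] [19.6 43.4] 82.5 ang [68.  81.7 96.5]
-98.02031729262382 [564.54592896 274.68306732]
lug [351, 71, 33, 52, 871] [562.2 219.6 105.8] rect [561.6 219.4] [18.  41.7] 89.7 ang [-113.6  -92.6  -72.3]
lug [228, 123, 36, 50, 822] [567.  332.1 105.8] rect [567.8 332.2] [18.  43.3] 89.6 ang [ 67.3  88.4 108.4]
-93.13423497360607 [564.66479492 275.78733826]
```

```bash
cat >> h.py <<'E'
def yaw(q):
    from scipy.spatial.transform import Rotation as R
    x=R.from_quat(q).as_matrix()[:,0]; return np.degrees(np.arctan2(x[1],x[0]))
def plan(p,psi,q,psiq,n,nrot=None):
    "n rows (cm, deg) from p,psi to q,psiq (world mm)"
    p,q=np.array(p,float),np.array(q,float); nrot=nrot or n; d=(q-p)/n/10; a=-(psiq-psi)/nrot
    for i in range(n):
        t=np.radians(psi); c,s=np.cos(t),np.sin(t)
        print(i,'x %.2f y %.2f z %.2f az %.2f'%(c*d[0]+s*d[1],s*d[0]-c*d[1],-d[2],a if i<nrot else 0))
        if i<nrot: psi-=a
E
python3 - <<'E'
from h import *
plan([512.6,323.6,225.6],-24.6,[424,-247,215],-102.5,15,11)
E
```

```text
0 x 1.05 y 3.70 z 0.07 az 7.08
1 x 1.50 y 3.55 z 0.07 az 7.08
2 x 1.92 y 3.34 z 0.07 az 7.08
3 x 2.32 y 3.07 z 0.07 az 7.08
4 x 2.68 y 2.76 z 0.07 az 7.08
5 x 3.00 y 2.41 z 0.07 az 7.08
6 x 3.27 y 2.02 z 0.07 az 7.08
7 x 3.50 y 1.61 z 0.07 az 7.08
8 x 3.67 y 1.16 z 0.07 az 7.08
9 x 3.79 y 0.70 z 0.07 az 7.08
10 x 3.84 y 0.23 z 0.07 az 7.08
11 x 3.84 y -0.25 z 0.07 az 0.00
12 x 3.84 y -0.25 z 0.07 az 0.00
13 x 3.84 y -0.25 z 0.07 az 0.00
14 x 3.84 y -0.25 z 0.07 az 0.00
```

Call:
send_rows(
  targets=[
    {"gripper":-1,"x":1.05,"y":3.7,"z":0.1,"ax":0,"ay":0,"az":7.1},
    {"gripper":-1,"x":1.5,"y":3.55,"z":0.1,"ax":0,"ay":0,"az":7.1},
    {"gripper":-1,"x":1.9,"y":3.35,"z":0.1,"ax":0,"ay":0,"az":7.1},
    {"gripper":-1,"x":2.3,"y":3.1,"z":0.1,"ax":0,"ay":0,"az":7.1},
    {"gripper":-1,"x":2.7,"y":2.75,"z":0.1,"ax":0,"ay":0,"az":7.1},
  ],
)

```text
clock: 1.7
position: [478.8, 136.5, 220.0]
ee_rot: [0.866, -0.5, -0.0, -0.0]
contact_force: [0.8, 0.1, 0.2]
gripper_width: 85.5
grasp_force: 0.0
```

Call:
send_rows(
  targets=[
    {"gripper":-1,"x":3.0,"y":2.4,"z":0.1,"ax":0,"ay":0,"az":7.1},
    {"gripper":-1,"x":3.3,"y":2.0,"z":0.1,"ax":0,"ay":0,"az":7.1},
    {"gripper":-1,"x":3.5,"y":1.6,"z":0.1,"ax":0,"ay":0,"az":7.1},
    {"gripper":-1,"x":3.7,"y":1.15,"z":0.1,"ax":0,"ay":0,"az":7.1},
    {"gripper":-1,"x":3.8,"y":0.7,"z":0.1,"ax":0,"ay":0,"az":7.1},
  ],
)

```text
clock: 2.12
position: [451.0, -54.3, 215.3]
ee_rot: [-0.672, 0.74, -0.0, 0.0]
contact_force: [1.2, -0.0, 0.3]
gripper_width: 85.7
grasp_force: 0.0
```

Call:
send_rows(
  targets=[
    {"gripper":-1,"x":3.8,"y":0.25,"z":0.1,"ax":0,"ay":0,"az":7.0},
    {"gripper":-1,"x":3.8,"y":-0.25,"z":0.1,"ax":0,"ay":0,"az":0},
    {"gripper":-1,"x":3.8,"y":-0.25,"z":0.1,"ax":0,"ay":0,"az":0},
    {"gripper":-1,"x":3.8,"y":-0.25,"z":0.1,"ax":0,"ay":0,"az":0},
    {"gripper":-1,"x":2.0,"y":-0.1,"z":0,"ax":0,"ay":0,"az":0},
  ],
)

```text
clock: 2.53
position: [424.8, -225.9, 210.9]
ee_rot: [-0.627, 0.779, 0.0, -0.0]
contact_force: [-0.0, 0.4, 0.3]
gripper_width: 85.6
grasp_force: 0.0
```

```bash
cat > look.py <<'E'
from h import *
import sys
f=sys.argv[1]
s=arm.read_state(); print(s['clock'],s['position'],yaw(s['ee_rot']),np.round(s['joints'],2),np.round(s['contact_force'],1))
snap('wrist',f); print(arm.boxes_of('wrist','bar_lid'))
p,P=cloud(f); z=P[...,2]; c=np.array([424,-247.])
r=np.hypot(P[...,0]-c[0],P[...,1]-c[1]); b=p.max(2).astype(int)
m=(z>50)&(z<75)&(r<60); Q=P[m]; print('top z',np.percentile(Q[:,2],[5,50,95]))
mc,sz,an=cv2.minAreaRect(P[(z>58)&(z<75)&(r<60)][:,:2].astype(np.float32)); w,v=np.linalg.eigh(np.cov(Q[:,:2].T)); print('bar',m.sum(),Q.mean(0),mc,sz,an,'pca',np.degrees(np.arctan2(v[1,1],v[0,1])))
E
python3 look.py w2
```

```text
2.5333 [ 424.76683964 -225.86192483  210.89180005] -102.35283764338895 [-0.15  0.13 -0.31  0.   -1.13 -0.07] [-0.   0.4  0.3]
[{'rect': [236.3, 105.3, 81.3, 104.9], 'score': 0.97}, {'rect': [255.5, 238.4, 71.9, 94.3], 'score': 0.57}]
top z [60.7720219  64.03811801 65.55332186]
bar 1247 [ 424.39255356 -252.344001     63.74414752] (425.144287109375, -250.45452880859375) (79.58773040771484, 15.204590797424316) 77.81227111816406 pca 77.73259508406295
```

View pics/w2.png

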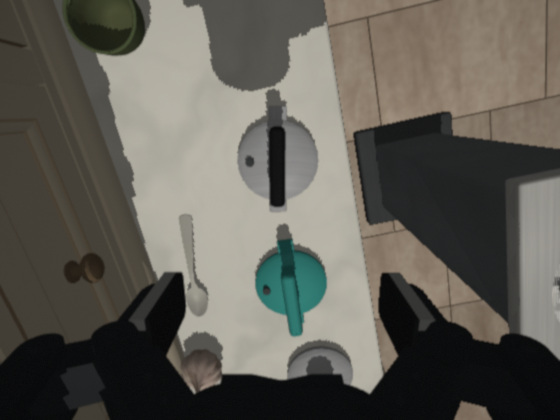

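The wrist view shows the steel lid with the black bar at (278,160). The turquoise lid, at (290,282), is well clear of the fingers' line. The bar is centred at (425, -250.5), angle 77.8°. I descend now.

Call:
send_rows(
  targets=[
    {"gripper":-1,"x":1.2,"y":-0.3,"z":3.9,"ax":0,"ay":0,"az":0},
    {"gripper":-1,"x":1.2,"y":-0.25,"z":3.9,"ax":0,"ay":0,"az":0},
    {"gripper":-1,"x":0,"y":0,"z":4.0,"ax":0,"ay":0,"az":0},
    {"gripper":-1,"x":0,"y":0,"z":3.5,"ax":0,"ay":0,"az":0},
    {"gripper":-1,"x":0,"y":0,"z":1.8,"ax":0,"ay":0,"az":0},
  ],
)

```text
clock: 3.05
position: [423.3, -246.5, 36.2]
ee_rot: [-0.628, 0.779, 0.003, -0.002]
contact_force: [0.5, -0.4, -0.5]
gripper_width: 85.2
grasp_force: 0.0
```

Call:
send_rows(
  targets=[
    {"gripper":-1,"x":0,"y":0,"z":1.0,"ax":0,"ay":0,"az":0},
    {"gripper":1,"x":0,"y":0,"z":0,"ax":0,"ay":0,"az":0},
    {"gripper":1,"x":0,"y":0,"z":0,"ax":0,"ay":0,"az":0},
    {"gripper":1,"x":0,"y":0,"z":0,"ax":0,"ay":0,"az":0},
    {"gripper":1,"x":0,"y":0,"z":0,"ax":0,"ay":0,"az":0},
  ],
)

```text
clock: 3.47
position: [427.0, -248.3, 31.3]
ee_rot: [-0.628, 0.778, -0.001, 0.001]
contact_force: [0.7, -0.4, 0.7]
gripper_width: 38.7
grasp_force: 0.0
```

Call:
send_rows(
  targets=[
    {"gripper":1,"x":0,"y":0,"z":0,"ax":0,"ay":0,"az":0},
    {"gripper":1,"x":0,"y":0,"z":0,"ax":0,"ay":0,"az":0},
    {"gripper":1,"x":0,"y":0,"z":0,"ax":0,"ay":0,"az":0},
    {"gripper":1,"x":0,"y":0,"z":0,"ax":0,"ay":0,"az":0},
    {"gripper":1,"x":0,"y":0,"z":0,"ax":0,"ay":0,"az":0},
  ],
)

```text
clock: 3.88
position: [426.1, -248.6, 30.8]
ee_rot: [-0.627, 0.779, -0.0, 0.0]
contact_force: [-2.2, 1.0, 6.4]
gripper_width: 0.1
grasp_force: 3.0
```

Fully shut: the bar isn't between the pads. I look.

```bash
python3 - <<'E'
from h import *
s=arm.read_state(); print(s['gripper_width'],s['grasp_force'],s['contact_force'])
for n in('wrist','side','scene'): snap(n,n+'3')
a=cv2.imread('pics/wrist3.png')
b=cv2.resize(cv2.imread('pics/side3.png')[200:380,210:390],(380,380)); c=cv2.resize(cv2.imread('pics/scene3.png')[150:260,350:460],(380,380))
cv2.imwrite('pics/m3.png',np.hstack([cv2.resize(a,(400,300))[:, :].copy() if 0 else cv2.copyMakeBorder(cv2.resize(a,(400,300)),0,80,0,0,0),c]))
E
```

```text
0.09166943437316083 3.02041444927454 [-2.17508146  0.98363407  6.41772574]
```

View pics/m3.png

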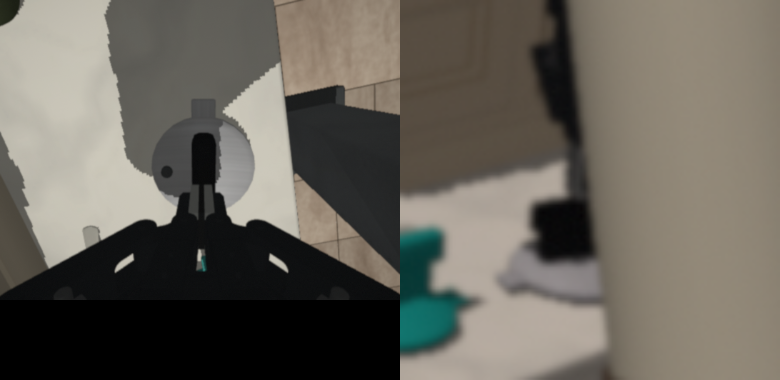

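```bash
python3 - <<'E'
from h import *
p,P=cloud('wrist3')
print(P[200:350:10,284].round()[:, :].tolist())
print('row262 z',[(u,P[262,u].round().tolist()) for u in range(250,322,4)])
p,P=cloud('scene3'); print([ (v,P[v,511//1-0].round().tolist()) for v in ()])
for v in range(190,226,3): print(v,[P[v,u].round().astype(int).tolist() for u in (505-0,)] if 0 else [np.nan_to_num(P[v,u]).round().astype(int).tolist() for u in (393,400,408,514-100)])
cv2.imwrite('pics/m4.png',cv2.resize(cv2.imread('pics/wrist3.png')[160:400,200:370],(510,600*1),interpolation=2))
E
```

```text
[[417.0, -286.0, 65.0], [418.0, -282.0, 64.0], [419.0, -277.0, 65.0], [420.0, -273.0, 66.0], [421.0, -267.0, 65.0], [422.0, -263.0, 65.0], [423.0, -261.0, 71.0], [423.0, -260.0, 80.0], [423.0, -261.0, 90.0], [423.0, -261.0, 98.0], [423.0, -260.0, 103.0], [424.0, -255.0, 102.0], [425.0, -251.0, 102.0], [426.0, -247.0, 102.0], [427.0, -242.0, 102.0]]
row262 z [(250, [449.0, -239.0, 17.0]), (254, [446.0, -239.0, 18.0]), (258, [444.0, -239.0, 19.0]), (262, [441.0, -238.0, 18.0]), (266, [439.0, -237.0, 18.0]), (270, [429.0, -262.0, 73.0]), (274, [427.0, -261.0, 73.0]), (278, [425.0, -261.0, 73.0]), (282, [424.0, -261.0, 73.0]), (286, [422.0, -260.0, 73.0]), (290, [420.0, -260.0, 74.0]), (294, [419.0, -259.0, 72.0]), (298, [417.0, -255.0, 64.0]), (302, [417.0, -233.0, 19.0]), (306, [415.0, -232.0, 18.0]), (310, [412.0, -232.0, 18.0]), (314, [410.0, -232.0, 19.0]), (318, [407.0, -231.0, 18.0])]
[]
190 [[611, -412, 13], [430, -240, 106], [83, 136, 294], [74, 138, 298]]
193 [[616, -419, 0], [427, -237, 100], [82, 137, 291], [73, 139, 295]]
196 [[600, -402, -1], [426, -237, 93], [81, 138, 289], [72, 140, 292]]
199 [[581, -383, 0], [424, -237, 86], [80, 138, 286], [72, 139, 289]]
202 [[567, -369, -1], [423, -236, 79], [81, 137, 282], [72, 139, 286]]
205 [[550, -353, -1], [421, -235, 72], [80, 138, 280], [71, 139, 283]]
208 [[430, -223, 64], [421, -237, 64], [80, 137, 276], [70, 140, 280]]
211 [[425, -218, 59], [420, -236, 56], [79, 137, 273], [69, 140, 277]]
214 [[424, -218, 52], [419, -237, 49], [80, 136, 269], [69, 140, 274]]
217 [[424, -219, 44], [419, -238, 41], [78, 137, 267], [69, 140, 271]]
220 [[424, -220, 35], [419, -239, 32], [78, 137, 263], [69, 139, 267]]
223 [[424, -221, 27], [422, -243, 22], [79, 136, 259], [68, 140, 265]]
```

View pics/m4.png

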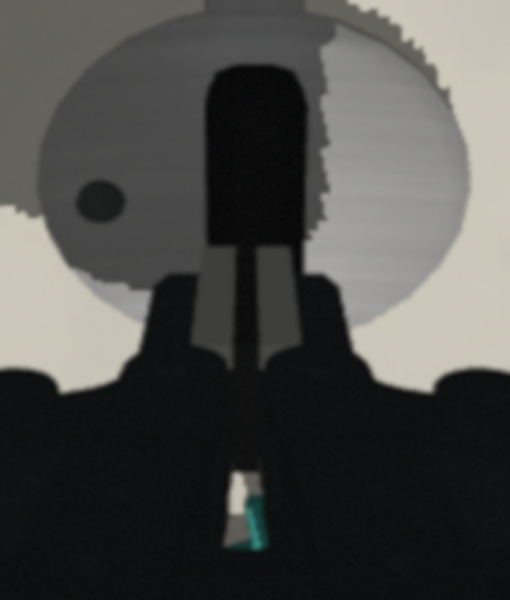

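```bash
python3 - <<'E'
from h import *
for f in('scene1','side1'):
    p,P=cloud(f); Q=P.reshape(-1,3); Q=Q[np.isfinite(Q[:,0])]; C=p.reshape(-1,3)[np.isfinite(P.reshape(-1,3)[:,0])].max(1)
    a=np.radians(77.8); e=np.array([np.cos(a),np.sin(a)]); n=np.array([-e[1],e[0]]); d=Q[:,:2]-[425,-250.5]; l=d@e; t=d@n
    m=(abs(t)<12)&(abs(l)<45)&(Q[:,2]>22)
    print(f); H,_,_=np.histogram2d(Q[m][:,2],l[m],bins=[np.arange(22,73,5),np.arange(-45,46,10)]); print(H[::-1].astype(int)); print('t',np.percentile(t[m],[2,50,98]))
E
```

```text
scene1
[[ 0  0  0  0  0  0  0  0  0]
 [ 0  8 10  9 10 10 11  8  7]
 [ 2  5  9  6  6  9  7 11  8]
 [ 1  6  6  6  8  6  7  6 11]
 [ 2  7  7  7  5  7  9  5 12]
 [ 0  6  5  7  5  5  5  6  7]
 [ 0  1  9  5  7  7  9  8  2]
 [ 0  1  7  7  5  5  7 10  0]
 [ 0  3  5  7  7  9  5 11  0]
 [ 0  2  6  8  5  5  6 10  0]]
t [-2.79153522  7.22701879 10.33355097]
side1
[[ 0  0  0  0  0  0  0  0  0]
 [12 48 47 45 41 39 39 39 16]
 [24  9 11 10 11  6  9  7  2]
 [15  9  5  4  6  5  6  5  0]
 [17  6  7  5  6  4  6  4  0]
 [ 6  2  0  1  3  1  1  2  0]
 [ 0  2  6  7  4  8  4  3  0]
 [ 0  8  7  4  7  3  4  2  0]
 [ 0 13  7  4  5  6  6  3  0]
 [ 0 16  7  5  7  4  3  2  0]]
t [-5.19187922  6.26016051  9.32475544]
```

Call:
send_rows(
  targets=[
    {"gripper":-0.2,"x":0,"y":0,"z":0,"ax":0,"ay":0,"az":0},
    {"gripper":-0.2,"x":0,"y":0,"z":0,"ax":0,"ay":0,"az":0},
    {"gripper":-0.2,"x":0,"y":0,"z":0,"ax":0,"ay":0,"az":0},
    {"gripper":-0.2,"x":0,"y":0,"z":0,"ax":0,"ay":0,"az":0},
    {"gripper":-0.2,"x":0,"y":0,"z":0,"ax":0,"ay":0,"az":0},
  ],
)

```text
clock: 4.45
position: [432.9, -250.5, 33.7]
ee_rot: [-0.629, 0.778, -0.006, 0.004]
contact_force: [4.3, -1.3, 13.0]
gripper_width: 51.0
grasp_force: 5.7
```

```bash
python3 look.py w5; python3 - <<'E'
import cv2
cv2.imwrite('pics/m5.png',cv2.resize(cv2.imread('pics/w5.png')[160:400,180:390],(525,600),interpolation=2))
E
```

```text
4.45 [ 432.85218811 -250.52519096   33.72781023] -102.10917305035915 [-0.2   0.36 -0.52  0.   -0.68 -0.02] [ 4.3 -1.3 13. ]
[{'rect': [279.7, 351.1, 65.1, 24.1], 'score': 0.95}, {'rect': [227.4, 141.5, 140.0, 206.7], 'score': 0.77}]
top z [57.45878827 70.86608857 72.73349425]
bar 5963 [ 412.77022068 -253.60697313   68.82397169] (430.8578796386719, -249.69921875) (79.26769256591797, 63.526878356933594) 85.49492645263672 pca 77.03166993912522
```

View pics/m5.png

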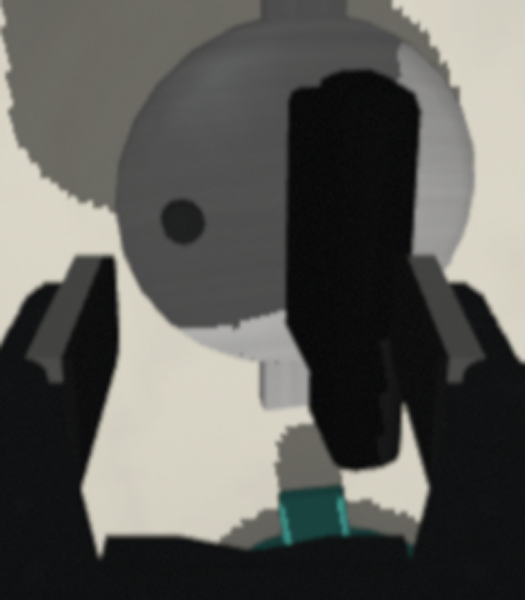

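The view shows the fingers open and the lid rolled a little, its bar leaning on the right finger at crop (400,300). So the fingers had passed into the bar. I open fully.

Call:
send_rows(
  targets=[
    {"gripper":-1,"x":0,"y":0,"z":0,"ax":0,"ay":0,"az":0},
    {"gripper":-1,"x":0,"y":0,"z":0,"ax":0,"ay":0,"az":0},
    {"gripper":-1,"x":0,"y":0,"z":0,"ax":0,"ay":0,"az":0},
    {"gripper":-1,"x":0,"y":0,"z":0,"ax":0,"ay":0,"az":0},
    {"gripper":-1,"x":0,"y":0,"z":0,"ax":0,"ay":0,"az":0},
  ],
)

```text
clock: 4.97
position: [425.1, -248.4, 29.5]
ee_rot: [-0.627, 0.779, 0.001, -0.0]
contact_force: [-0.2, 0.6, -1.1]
gripper_width: 85.5
grasp_force: 0.0
```

```bash
python3 look.py w6; python3 - <<'E'
import cv2
cv2.imwrite('pics/m6.png',cv2.resize(cv2.imread('pics/w6.png')[130:400,150:420],(500,500),interpolation=2))
E
```

```text
4.9667 [ 425.08399532 -248.36133173   29.46652866] -102.29433363770589 [-0.2   0.36 -0.53 -0.   -0.68 -0.02] [-0.2  0.6 -1.1]
[{'rect': [279.2, 356.2, 26.8, 18.4], 'score': 0.79}, {'rect': [211.5, 138.3, 142.0, 203.7], 'score': 0.74}]
top z [60.06465354 64.09812586 65.45233139]
bar 4970 [ 423.96841978 -255.69604664   63.54507072] (424.97711181640625, -251.153076171875) (78.93917846679688, 16.06386375427246) 77.74828338623047 pca 77.81137958124387
```

View pics/m6.png

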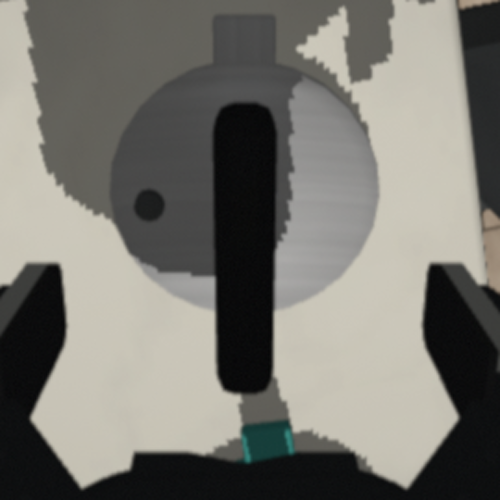

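The lid is flat again and unmoved, its bar centred between the open fingers. This time I close gently.

Call:
send_rows(
  targets=[
    {"gripper":0.0,"x":0,"y":0,"z":0,"ax":0,"ay":0,"az":0},
    {"gripper":0.3,"x":0,"y":0,"z":0,"ax":0,"ay":0,"az":0},
    {"gripper":0.45,"x":0,"y":0,"z":0,"ax":0,"ay":0,"az":0},
    {"gripper":0.5,"x":0,"y":0,"z":0,"ax":0,"ay":0,"az":0},
    {"gripper":0.55,"x":0,"y":0,"z":0,"ax":0,"ay":0,"az":0},
  ],
)

```text
clock: 5.48
position: [425.8, -248.5, 30.0]
ee_rot: [-0.627, 0.779, -0.0, 0.0]
contact_force: [0.8, 0.2, -1.0]
gripper_width: 25.5
grasp_force: 0.0
```

Call:
send_rows(
  targets=[
    {"gripper":0.57,"x":0,"y":0,"z":0,"ax":0,"ay":0,"az":0},
    {"gripper":0.59,"x":0,"y":0,"z":0,"ax":0,"ay":0,"az":0},
    {"gripper":0.61,"x":0,"y":0,"z":0,"ax":0,"ay":0,"az":0},
    {"gripper":0.63,"x":0,"y":0,"z":0,"ax":0,"ay":0,"az":0},
    {"gripper":0.65,"x":0,"y":0,"z":0,"ax":0,"ay":0,"az":0},
  ],
)

```text
clock: 5.9
position: [425.1, -248.3, 29.9]
ee_rot: [-0.627, 0.779, 0.001, -0.0]
contact_force: [-1.3, -0.2, 1.7]
gripper_width: 15.0
grasp_force: 9.5
```

Call:
send_rows(
  targets=[
    {"gripper":0.68,"x":0,"y":0,"z":0,"ax":0,"ay":0,"az":0},
    {"gripper":0.71,"x":0,"y":0,"z":0,"ax":0,"ay":0,"az":0},
    {"gripper":0.74,"x":0,"y":0,"z":0,"ax":0,"ay":0,"az":0},
    {"gripper":0.77,"x":0,"y":0,"z":0,"ax":0,"ay":0,"az":0},
    {"gripper":0.8,"x":0,"y":0,"z":0,"ax":0,"ay":0,"az":0},
  ],
)

```text
clock: 6.32
position: [425.3, -248.4, 30.1]
ee_rot: [-0.627, 0.779, 0.0, -0.0]
contact_force: [-4.1, 2.0, 5.7]
gripper_width: 10.7
grasp_force: 58.7
```

Call:
send_rows(
  targets=[
    {"gripper":0.76,"x":0,"y":0,"z":0,"ax":0,"ay":0,"az":0},
    {"gripper":0.76,"x":0,"y":0,"z":0,"ax":0,"ay":0,"az":0},
    {"gripper":0.76,"x":0,"y":0,"z":0,"ax":0,"ay":0,"az":0},
    {"gripper":0.76,"x":0,"y":0,"z":0,"ax":0,"ay":0,"az":0},
    {"gripper":0.76,"x":0,"y":0,"z":0,"ax":0,"ay":0,"az":0},
  ],
)

```text
clock: 6.73
position: [425.3, -248.4, 30.1]
ee_rot: [-0.627, 0.779, 0.0, -0.0]
contact_force: [-4.1, 1.7, 5.2]
gripper_width: 10.6
grasp_force: 58.6
```

The grip is steady at 58.6 N. I lift gently.

Call:
send_rows(
  targets=[
    {"gripper":0.76,"x":0,"y":0,"z":-0.5,"ax":0,"ay":0,"az":0},
    {"gripper":0.76,"x":0,"y":0,"z":-1,"ax":0,"ay":0,"az":0},
    {"gripper":0.76,"x":0,"y":0,"z":-2,"ax":0,"ay":0,"az":0},
    {"gripper":0.76,"x":0,"y":0,"z":-2.5,"ax":0,"ay":0,"az":0},
    {"gripper":0.76,"x":0,"y":0,"z":-2.5,"ax":0,"ay":0,"az":0},
  ],
)

```text
clock: 7.15
position: [426.3, -248.5, 115.5]
ee_rot: [-0.627, 0.779, -0.0, 0.0]
contact_force: [1.1, -0.0, -2.3]
gripper_width: 10.8
grasp_force: 54.2
```

Call:
send_rows(
  targets=[
    {"gripper":0.76,"x":0,"y":0,"z":-2.5,"ax":0,"ay":0,"az":0},
    {"gripper":0.76,"x":0,"y":0,"z":-2.5,"ax":0,"ay":0,"az":0},
    {"gripper":0.76,"x":0,"y":0,"z":-2.5,"ax":0,"ay":0,"az":0},
    {"gripper":0.76,"x":0,"y":0,"z":-2.0,"ax":0,"ay":0,"az":0},
    {"gripper":0.76,"x":0,"y":0,"z":-1,"ax":0,"ay":0,"az":0},
  ],
)

```text
clock: 7.57
position: [427.9, -249.1, 223.0]
ee_rot: [-0.628, 0.779, -0.003, 0.002]
contact_force: [0.0, -0.1, -1.9]
gripper_width: 10.8
grasp_force: 54.3
```

```bash
cat > bar.py <<'E'
from h import *
import sys
def bar(f):
    s=arm.read_state(); snap('wrist',f); p,P=cloud(f); tz=s['position'][2]; q=s['position']
    z=P[...,2]-tz; r=np.hypot(P[...,0]-q[0],P[...,1]-q[1])
    m=(abs(z-34)<5)&(r<60)&(p.max(2)<70)&(r>14); v,u=np.where(m); k=v<262; Q=P[v[k],u[k]]
    w,V=np.linalg.eigh(np.cov(Q[:,:2].T)); D=(abs(z+12)<8)&(r<60)
    a=np.degrees(np.arctan2(V[1,1],V[0,1]))%180
    g=np.column_stack([Q[:,:2]@V[:,1],np.ones(len(Q))]); sl=np.linalg.lstsq(g,Q[:,2],rcond=None)[0][0]
    far=Q[np.argmax(np.hypot(*(Q[:,:2]-q[:2]).T))]
    print('t %.2f w %.1f F %.1f'%(s['clock'],s['gripper_width'],s['grasp_force']),'tcp',np.round(q,1),'yaw %.1f'%yaw(s['ee_rot']),'force',np.round(s['contact_force'],1),'joints',np.round(s['joints'],2))
    print('bar ang %.1f'%a,'topz-tcp %.1f'%np.median(Q[:,2]-tz),'slope deg %.1f'%np.degrees(np.arctan(sl)),'end dist %.1f'%np.hypot(*(far[:2]-q[:2])),'mean off',np.round(np.mean(Q[:,:2],0)-q[:2],1),len(Q))
bar(sys.argv[1])
E
python3 bar.py w7; python3 - <<'E'
from h import *
s=arm.read_state(); plan(s['position'],yaw(s['ee_rot']),[480,40,225],-60,10); print(); plan([480,40,225],-60,[564.7,275,225],-40,8)
E
```

```text
t 7.57 w 10.8 F 54.3 tcp [ 427.9 -249.1  223. ] yaw -102.3 force [ 0.  -0.1 -1.9] joints [-0.2   0.14 -0.27  0.   -1.16 -0.02]
bar ang 77.8 topz-tcp 33.8 slope deg 1.9 end dist 42.4 mean off [ -5.7 -27.4] 2059
0 x -2.94 y 0.11 z -0.01 az -4.22
1 x -2.94 y -0.11 z -0.01 az -4.22
2 x -2.92 y -0.33 z -0.01 az -4.22
3 x -2.89 y -0.54 z -0.01 az -4.22
4 x -2.84 y -0.75 z -0.01 az -4.22
5 x -2.78 y -0.96 z -0.01 az -4.22
6 x -2.70 y -1.16 z -0.01 az -4.22
7 x -2.61 y -1.36 z -0.01 az -4.22
8 x -2.50 y -1.54 z -0.01 az -4.22
9 x -2.38 y -1.72 z -0.01 az -4.22

0 x -2.01 y -2.39 z -0.00 az -2.50
1 x -1.91 y -2.47 z -0.00 az -2.50
2 x -1.80 y -2.55 z -0.00 az -2.50
3 x -1.69 y -2.63 z -0.00 az -2.50
4 x -1.57 y -2.70 z -0.00 az -2.50
5 x -1.45 y -2.77 z -0.00 az -2.50
6 x -1.33 y -2.83 z -0.00 az -2.50
7 x -1.20 y -2.88 z -0.00 az -2.50
```

View pics/w7.png

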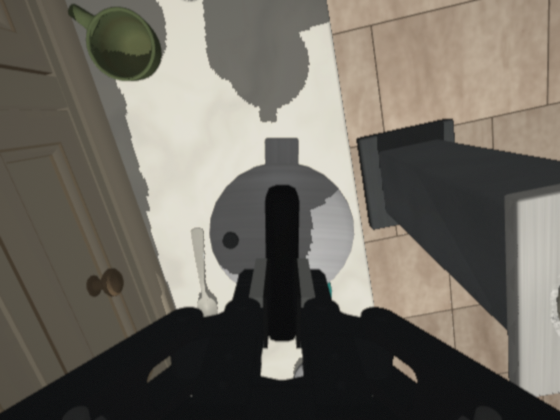

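The lid hangs level in the grip, bar at (282,260) in line with the tool. I carry it to the cooker.

Call:
send_rows(
  targets=[
    {"gripper":0.76,"x":-1.9,"y":0.1,"z":0,"ax":0,"ay":0,"az":-4.2},
    {"gripper":0.76,"x":-2.9,"y":-0.1,"z":0,"ax":0,"ay":0,"az":-4.2},
    {"gripper":0.76,"x":-2.9,"y":-0.3,"z":0,"ax":0,"ay":0,"az":-4.2},
    {"gripper":0.76,"x":-2.9,"y":-0.5,"z":0,"ax":0,"ay":0,"az":-4.2},
    {"gripper":0.76,"x":-2.8,"y":-0.75,"z":0,"ax":0,"ay":0,"az":-4.2},
  ],
)

```text
clock: 8.03
position: [448.6, -113.4, 218.5]
ee_rot: [0.76, -0.65, -0.001, 0.0]
contact_force: [0.3, 0.0, -2.2]
gripper_width: 11.0
grasp_force: 54.2
```

Call:
send_rows(
  targets=[
    {"gripper":0.76,"x":-2.8,"y":-0.95,"z":0,"ax":0,"ay":0,"az":-4.2},
    {"gripper":0.76,"x":-2.7,"y":-1.15,"z":0,"ax":0,"ay":0,"az":-4.2},
    {"gripper":0.76,"x":-2.6,"y":-1.35,"z":0,"ax":0,"ay":0,"az":-4.2},
    {"gripper":0.76,"x":-2.5,"y":-1.55,"z":0,"ax":0,"ay":0,"az":-4.2},
    {"gripper":0.76,"x":-2.4,"y":-1.7,"z":0,"ax":0,"ay":0,"az":-4.2},
  ],
)

```text
clock: 8.45
position: [474.6, 31.5, 218.5]
ee_rot: [0.866, -0.501, -0.001, 0.0]
contact_force: [-0.1, -0.6, -1.5]
gripper_width: 10.7
grasp_force: 54.2
```

```bash
python3 - <<'E'
from h import *
s=arm.read_state(); print(s['position'],yaw(s['ee_rot']),s['grasp_force'],s['gripper_width']); plan(s['position'],yaw(s['ee_rot']),[562.6,276.6,220],-38,9)
E
```

```text
[474.55930703  31.45120653 218.48146466] -60.07536760469314 54.177950620651245 10.698767212634527
0 x -1.87 y -2.21 z -0.02 az -2.45
1 x -1.78 y -2.28 z -0.02 az -2.45
2 x -1.68 y -2.36 z -0.02 az -2.45
3 x -1.57 y -2.43 z -0.02 az -2.45
4 x -1.47 y -2.49 z -0.02 az -2.45
5 x -1.36 y -2.55 z -0.02 az -2.45
6 x -1.25 y -2.61 z -0.02 az -2.45
7 x -1.14 y -2.66 z -0.02 az -2.45
8 x -1.02 y -2.71 z -0.02 az -2.45
```

Call:
send_rows(
  targets=[
    {"gripper":0.76,"x":-1.9,"y":-2.2,"z":0,"ax":0,"ay":0,"az":-2.5},
    {"gripper":0.76,"x":-1.8,"y":-2.3,"z":0,"ax":0,"ay":0,"az":-2.5},
    {"gripper":0.76,"x":-1.7,"y":-2.35,"z":0,"ax":0,"ay":0,"az":-2.5},
    {"gripper":0.76,"x":-1.55,"y":-2.4,"z":0,"ax":0,"ay":0,"az":-2.5},
    {"gripper":0.76,"x":-1.45,"y":-2.5,"z":0,"ax":0,"ay":0,"az":-2.5},
  ],
)

```text
clock: 8.87
position: [523.6, 167.6, 218.1]
ee_rot: [0.915, -0.404, -0.001, 0.001]
contact_force: [1.0, -0.4, -2.1]
gripper_width: 10.7
grasp_force: 54.2
```

Call:
send_rows(
  targets=[
    {"gripper":0.76,"x":-1.35,"y":-2.55,"z":0,"ax":0,"ay":0,"az":-2.4},
    {"gripper":0.76,"x":-1.25,"y":-2.6,"z":0,"ax":0,"ay":0,"az":-2.4},
    {"gripper":0.76,"x":-1.15,"y":-2.65,"z":0,"ax":0,"ay":0,"az":-2.4},
    {"gripper":0.76,"x":-1.0,"y":-2.7,"z":0,"ax":0,"ay":0,"az":-2.4},
    {"gripper":0.76,"x":0,"y":0,"z":3,"ax":0,"ay":0,"az":0},
  ],
)

```text
clock: 9.28
position: [568.2, 281.3, 193.3]
ee_rot: [0.946, -0.324, 0.005, -0.005]
contact_force: [1.9, 0.1, -0.1]
gripper_width: 10.8
grasp_force: 54.9
```

```bash
python3 bar.py w8; python3 - <<'E'
from h import *
s=arm.read_state();p,P=cloud('w8'); z=P[...,2]
from scipy.optimize import least_squares
c=np.array([564.7,275.])
for it in range(5):
    r=np.hypot(P[...,0]-c[0],P[...,1]-c[1]); m=(z>94)&(z<103)&(r>60)&(r<82); Q=P[m]
    g=least_squares(lambda q:np.hypot(Q[:,0]-q[0],Q[:,1]-q[1])-71,[*c],loss='soft_l1'); c=g.x[:2]
print('rim',g.x,m.sum()); b=p.max(2)
for sgn in(1,-1):
    m=(b<60)&(z>75)&(z<96)&(r>80)&(r<112)&(sgn*(P[...,1]-c[1])>30); Q=P[m]; print(m.sum(),Q.mean(0).round(1) if m.sum() else '')
ps=yaw(s['ee_rot']); plan(s['position'],ps,[562.6,276.6,s['position'][2]],-38,1)
E
```

```text
t 9.28 w 10.8 F 54.9 tcp [568.2 281.3 193.3] yaw -37.9 force [ 1.9  0.1 -0.1] joints [ 0.72  0.4   0.01  0.   -1.17  0.19]
bar ang 145.1 topz-tcp 33.9 slope deg 2.4 end dist 42.0 mean off [ 21.  -18.3] 2002
rim [565.36309473 274.66887493] 3698
541 [583.3 362.4  87.4]
1193 [553.7 187.3  87.3]
0 x 0.10 y -0.08 z -0.00 az -0.11
```

View pics/w8.png

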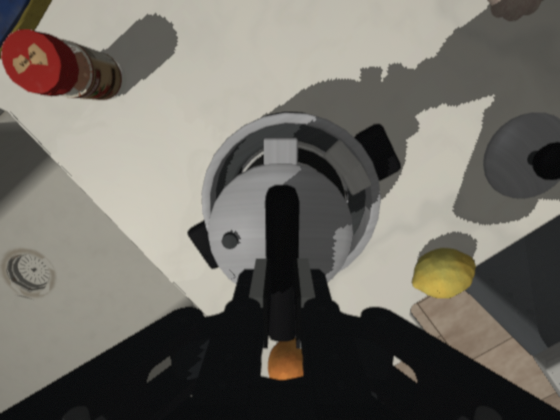

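The wrist view shows the lid over the cooker, tabs up at (280,150) between the lugs, and the handles at (378,150) and (205,245). I descend, watching the forces, without further pictures.

Call:
send_rows(
  targets=[
    {"gripper":0.76,"x":0.1,"y":-0.05,"z":1.5,"ax":0,"ay":0,"az":0},
    {"gripper":0.76,"x":0,"y":0,"z":1.5,"ax":0,"ay":0,"az":0},
    {"gripper":0.76,"x":0,"y":0,"z":1,"ax":0,"ay":0,"az":0},
    {"gripper":0.76,"x":0,"y":0,"z":0.5,"ax":0,"ay":0,"az":0},
    {"gripper":0.76,"x":0,"y":0,"z":0,"ax":0,"ay":0,"az":0},
  ],
)

```text
clock: 9.75
position: [563.1, 273.5, 143.0]
ee_rot: [0.945, -0.327, -0.001, 0.002]
contact_force: [-1.0, 0.1, -1.7]
gripper_width: 10.7
grasp_force: 54.1
```

```bash
python3 bar.py w9;python3 bar.py w9
```

```text
t 9.75 w 10.7 F 54.1 tcp [563.1 273.5 143. ] yaw -38.2 force [-1.   0.1 -1.7] joints [ 0.71  0.43 -0.06 -0.   -1.08  0.19]
bar ang 144.6 topz-tcp 33.7 slope deg 2.5 end dist 42.2 mean off [ 21.2 -18. ] 2008
t 9.80 w 10.7 F 54.1 tcp [563.9 273.9 144.4] yaw -38.2 force [-0.4 -0.4 -1.9] joints [ 0.71  0.43 -0.06  0.   -1.08  0.19]
bar ang 144.0 topz-tcp 33.8 slope deg 2.4 end dist 42.1 mean off [ 21.2 -18.1] 2008
```

Call:
send_rows(
  targets=[
    {"gripper":0.76,"x":-0.2,"y":-0.15,"z":0.3,"ax":0,"ay":0,"az":0},
    {"gripper":0.76,"x":0,"y":0,"z":0.6,"ax":0,"ay":0,"az":0},
    {"gripper":0.76,"x":0,"y":0,"z":0.5,"ax":0,"ay":0,"az":0},
    {"gripper":0.76,"x":0,"y":0,"z":0.3,"ax":0,"ay":0,"az":0},
    {"gripper":0.76,"x":0,"y":0,"z":0.2,"ax":0,"ay":0,"az":0},
  ],
)

```text
clock: 10.27
position: [563.1, 276.6, 125.3]
ee_rot: [0.945, -0.327, -0.0, 0.0]
contact_force: [-0.3, 0.4, -1.8]
gripper_width: 10.8
grasp_force: 54.1
```

Call:
send_rows(
  targets=[
    {"gripper":0.76,"x":0,"y":0,"z":0.1,"ax":0,"ay":0,"az":0},
    {"gripper":0.76,"x":0,"y":0,"z":0.1,"ax":0,"ay":0,"az":0},
    {"gripper":0.76,"x":0,"y":0,"z":0.1,"ax":0,"ay":0,"az":0},
    {"gripper":0.76,"x":0,"y":0,"z":0.1,"ax":0,"ay":0,"az":0},
    {"gripper":0.76,"x":0,"y":0,"z":0,"ax":0,"ay":0,"az":0},
  ],
)

```text
clock: 10.68
position: [563.4, 276.8, 121.9]
ee_rot: [0.945, -0.327, -0.0, 0.0]
contact_force: [-0.2, 0.4, -2.5]
gripper_width: 10.6
grasp_force: 54.1
```

Call:
send_rows(
  targets=[
    {"gripper":0.76,"x":0,"y":0,"z":0.1,"ax":0,"ay":0,"az":0},
    {"gripper":0.76,"x":0,"y":0,"z":0.1,"ax":0,"ay":0,"az":0},
    {"gripper":0.76,"x":0,"y":0,"z":0.05,"ax":0,"ay":0,"az":0},
    {"gripper":0.76,"x":0,"y":0,"z":0.05,"ax":0,"ay":0,"az":0},
    {"gripper":0.76,"x":0,"y":0,"z":0,"ax":0,"ay":0,"az":0},
  ],
)

```text
clock: 11.1
position: [563.7, 277.1, 119.6]
ee_rot: [0.945, -0.327, 0.0, -0.0]
contact_force: [-1.2, 0.1, 1.7]
gripper_width: 10.9
grasp_force: 56.4
```

Seal contact. Now I twist.

Call:
send_rows(
  targets=[
    {"gripper":0.76,"x":0,"y":-0.02,"z":0,"ax":0,"ay":0,"az":5},
    {"gripper":0.76,"x":0,"y":-0.02,"z":0,"ax":0,"ay":0,"az":5},
    {"gripper":0.76,"x":0,"y":-0.02,"z":0,"ax":0,"ay":0,"az":5},
    {"gripper":0.76,"x":0,"y":-0.02,"z":0.05,"ax":0,"ay":0,"az":5},
    {"gripper":0.76,"x":0,"y":-0.02,"z":0.05,"ax":0,"ay":0,"az":5},
  ],
)

```text
clock: 11.52
position: [564.8, 277.7, 118.8]
ee_rot: [0.851, -0.525, 0.001, -0.001]
contact_force: [0.0, 0.6, 1.5]
gripper_width: 10.4
grasp_force: 56.6
```

Call:
send_rows(
  targets=[
    {"gripper":0.76,"x":0,"y":-0.02,"z":0.06,"ax":0,"ay":0,"az":4},
    {"gripper":0.76,"x":0,"y":-0.02,"z":0.06,"ax":0,"ay":0,"az":4},
    {"gripper":0.76,"x":0,"y":-0.02,"z":0.06,"ax":0,"ay":0,"az":4},
    {"gripper":0.76,"x":0,"y":-0.02,"z":0.06,"ax":0,"ay":0,"az":4},
    {"gripper":0.76,"x":0,"y":-0.02,"z":0.06,"ax":0,"ay":0,"az":4},
  ],
)

```text
clock: 11.93
position: [565.9, 278.2, 116.1]
ee_rot: [0.747, -0.665, 0.001, -0.001]
contact_force: [0.1, 0.5, 2.4]
gripper_width: 10.5
grasp_force: 57.2
```

```bash
python3 bar.py w10; python3 -c "
from h import *
print(arm.read_state()['wrist_torque'])"
```

```text
t 11.93 w 10.5 F 57.2 tcp [565.9 278.2 116.1] yaw -83.3 force [0.1 0.5 2.4] joints [ 0.71  0.46 -0.09  0.   -1.02 -0.6 ]
bar ang 99.9 topz-tcp 33.9 slope deg 2.3 end dist 42.6 mean off [  3.8 -27.9] 2043
[0.11852068 0.07330271 0.07002829]
```

Call:
send_rows(
  targets=[
    {"gripper":0.76,"x":0,"y":-0.02,"z":0.03,"ax":0,"ay":0,"az":3.5},
    {"gripper":0.76,"x":0,"y":-0.02,"z":0.0,"ax":0,"ay":0,"az":3.5},
    {"gripper":0.76,"x":0,"y":-0.02,"z":0,"ax":0,"ay":0,"az":3.5},
    {"gripper":0.76,"x":0,"y":-0.02,"z":0,"ax":0,"ay":0,"az":3},
    {"gripper":0.76,"x":0,"y":0,"z":0,"ax":0,"ay":0,"az":1.5},
  ],
)

```text
clock: 12.4
position: [566.7, 278.2, 115.8]
ee_rot: [-0.655, 0.756, -0.0, 0.001]
contact_force: [-0.9, 0.1, 3.1]
gripper_width: 10.5
grasp_force: 57.4
```

```bash
python3 bar.py w11; python3 -c "
from h import *
print(arm.read_state()['wrist_torque'])"
```

```text
t 12.40 w 10.5 F 57.4 tcp [566.7 278.2 115.8] yaw -98.2 force [-0.9  0.1  3.1] joints [ 0.71  0.46 -0.09  0.   -1.02 -0.86]
bar ang 82.8 topz-tcp 33.9 slope deg 2.5 end dist 42.5 mean off [ -3.  -28.1] 2000
[0.1109278  0.02044718 0.08100258]
```

Call:
send_rows(
  targets=[
    {"gripper":0.6,"x":0,"y":0,"z":0,"ax":0,"ay":0,"az":0},
    {"gripper":0.4,"x":0,"y":0,"z":0,"ax":0,"ay":0,"az":0},
    {"gripper":0,"x":0,"y":0,"z":0,"ax":0,"ay":0,"az":0},
    {"gripper":-0.5,"x":0,"y":0,"z":0,"ax":0,"ay":0,"az":0},
    {"gripper":-0.7,"x":0,"y":0,"z":0,"ax":0,"ay":0,"az":0},
  ],
)

```text
clock: 12.87
position: [565.7, 277.6, 114.3]
ee_rot: [-0.655, 0.756, 0.0, -0.0]
contact_force: [0.3, -1.1, -1.0]
gripper_width: 61.2
grasp_force: 0.0
```

Call:
send_rows(
  targets=[
    {"gripper":-0.7,"x":0,"y":0,"z":-1,"ax":0,"ay":0,"az":0},
    {"gripper":-0.7,"x":0,"y":0,"z":-3,"ax":0,"ay":0,"az":0},
    {"gripper":-0.7,"x":0,"y":0,"z":-3,"ax":0,"ay":0,"az":0},
    {"gripper":-0.7,"x":0,"y":0,"z":-3,"ax":0,"ay":0,"az":0},
    {"gripper":-0.7,"x":0,"y":0,"z":-1,"ax":0,"ay":0,"az":0},
  ],
)

```text
clock: 13.28
position: [568.2, 278.8, 231.2]
ee_rot: [-0.655, 0.755, -0.001, 0.005]
contact_force: [0.9, 0.9, 1.1]
gripper_width: 72.6
grasp_force: 0.0
```

```bash
python3 - <<'E'
from h import *
s=arm.read_state(); print(s['clock'],s['position'],s['gripper_width'],s['contact_force'])
for i in range(2): snap('wrist','w12')
p,P=cloud('w12'); z=P[...,2]; c=np.array([565,274.8]); r=np.hypot(P[...,0]-c[0],P[...,1]-c[1])
m=(z>135)&(z<165)&(r<60)&(p.max(2)<80); k,l,st,_=cv2.connectedComponentsWithStats(m.astype(np.uint8)); i=1+np.argmax(st[1:,4]); Q=P[l==i]; T=Q[Q[:,2]>np.median(Q[:,2])-3]
mc,sz,an=cv2.minAreaRect(T[:,:2].astype(np.float32)); print('bar',mc,sz,an,'top z',np.median(T[:,2]))
w,V=np.linalg.eigh(np.cov(T[:,:2].T)); print('ang',np.degrees(np.arctan2(V[1,1],V[0,1]))%180)
m=(z>95)&(z<115)&(r<40)&(p.max(2)>80); D=P[m]; A=np.column_stack([D[:,:2]-c,np.ones(len(D))]); print('disc z',np.median(D[:,2]),'plane',np.linalg.lstsq(A,D[:,2],rcond=None)[0])
m=(r>68)&(r<76)&(z>95)&(z<103); print('rim z',np.median(z[m]))
print(arm.boxes_of('scene','knob_lid')[:1])
snap('scene','s12'); print(arm.boxes_of('scene','knob_lid')[:1])
E
```

```text
13.2833 [568.17888036 278.82034081 231.19159742] 72.57730735714304 [0.88511501 0.88203816 1.14039685]
bar (566.5769653320312, 275.18389892578125) (78.08159637451172, 15.519942283630371) 83.66541290283203 top z 150.70053902816926
ang 83.43443154529882
disc z 103.63811204221122 plane [1.21115866e-02 1.17653114e-02 1.03593374e+02]
rim z 100.52202463756771
[{'rect': [273.8, 240.0, 43.9, 35.8], 'score': 0.62}]
[{'rect': [272.2, 240.8, 43.4, 34.4], 'score': 0.87}]
```

The bar top is at 150.7 mm, so the underside is at about 86.5 mm. The bar is 1.4° off the handle line and 2 mm off centre, the lid is level, and the knob lid hasn't moved. I hand in.

```bash
python3 -c "
from bench import arm
print(arm.job_done())"
```

```text
the job is handed in; nothing more can be done
None
```

The cooker's own lid is in its top and locked: underside about 86.5 mm up, bar about 1.4° off the handle line, knob lid where it lay, handed in after about 13 s; `job_done()` gave no verdict, the first grip went through the bar and had to be redone gently, and I viewed 11 pictures against your limit of 10.

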